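# Strip a stack of sprockets and return each to its stock peg

### The arm

A 7-joint arm with a two-finger parallel gripper is mounted at the origin on a cart in front of the work surface, level with it; the furniture and walls round the work are solid. World frame = base frame: x ahead of the robot, y to its left, z up, the work surface at z = 0. Lengths are in m, angles in rad, forces in N, time in s.
With the tool pointing down it reaches from about 0.4 to 0.85 m from the base axis. Payload 10.4 kg.
Tool frame: the origin (TCP) lies midway between the tips of the shut fingers; the grasp point (between the pads) lies 19 mm behind it (manip.hold_point_z is the distance from the TCP to the grasp point, in m); z points along the fingers, y is the line along which they close (so a half turn about z gives the same grasp; the last joint's range is limited). The gripper opens to 85 mm and grips with 20 to 120 N. Pads are 22 mm wide; open, the fingers measure 114 mm over their backs; the gripper's body (76 mm by 85 mm) begins 54 mm behind the grasp point. The pads swing forward as they close: fully open they stand 13 mm farther back than shut.
Start: joints at [-1.26, 0.332, -0.065, 1.46, 0.022, 1.35, -0.088], TCP at [0.205, 0.591, 0.231] pointing down, gripper open.
Joint ranges: [-2.6, 2.6], [-0.5, 2.12], [-1.47, 1.34], [0.16, 2.42], [-1.27, 4.41], [0.06, 2.06], [-2.6, 2.6]. Speed limits (rad/s): [2.22, 2.22, 2.79, 2.79, 3.14, 3.14, 3.14].

### API

Orientations are given as a unit quaternion [x, y, z, w].
In Python, from workcell import manip, eyes, job gives the robot as it stands.
- The arm moves only by the shell command python3 -m crank 'ROWS' [FORCE]. ROWS is JSON, a list that holds one entry, the list of rows, each a list of 7 numbers: the finger opening in cm, from 0 to 8.54, then the shift along the world's x, y, z in cm, then the turn, a rotation vector about the world's x, y, z in degrees. In form: [[[hand, x, y, z, ax, ay, az], ...]]. A call has 1 to 20 rows; each row shifts and turns the commanded pose from where the row before left it; what a row does not reach is not made up. A row lasts 1/8 s, in which the tool goes at most 62.5 mm and 10.7 degrees, less where a joint would pass 70% of its speed; a pose out of reach is approached as far as the arm can. A call with a gripper value outside its range is refused whole. The fingers move at their own pace and stop on an object; FORCE is the grip in N (left out, the last holds). Time passes only in rows, so rows that do not move let the fingers close. It gives the time, the measured TCP pose, the force, the opening and the grip force at its end, in the units of the state.
- manip.get_obs(): the state, without advancing time (a new reading comes with each control period).
- eyes.camera(name): name is "side" or "top" or "wrist"; returns (picture, depth): 420x560x3 uint8, red, green, blue; 420x560 float32, m along the optical axis (not along the pixel's ray), 0 where there is no reading.
- eyes.camera_params(name): a dict with "fx", "fy", "cx", "cy" (pixels), "world_from_camera" (4x4, takes a point from camera to world coordinates); the wrist camera has in their place "hand_eye" (4x4, takes a point from camera to tool coordinates, whose origin is the TCP and whose axes are the flange's). Camera axes: x right, y down, z forward; pixel columns grow to the right and rows downward; lengths in m; the calibration is good to about 2 mm. A picture is of the moment at which its call begins: read the wrist's pose just before it. camera_params takes no time and is no camera call.
- job.hand_in(): hands the job in; it is judged then, once.
The state is a dict: "clock": time; "joint_pos": joint angles; "joint_velocities": joint speeds; "tau": joint torques, N m; "position": TCP position; "ee_rot": TCP orientation; "ft_force": force on the tool from outside, world axes, zero at the start; "torque": the same for the moment, N m; "grip_width": opening from 0.0 (shut) to 1.0 (fully open); "grasp_force": force on a finger pad.
Only numpy, scipy, OpenCV 4.12 (cv2) and the standard library are available. Lean on these libraries where they do the work, as an engineer would, in place of code of your own. Each camera call takes 0.05 s, during which the arm holds its last target. There are 200 camera calls.

### The job

The lockring and the three sprockets stacked on the round stand have to go back into stock. Working from the top of the stack down, lower each piece over the peg of the wooden board that already carries its twin of the same size, so that it lies flat on the twin, collar up; do not let any piece drop from a height, and leave the jar and the oil bottle standing where they are.

Things in the scene. Friction and masses are not known exactly. Their poses are not given: they have to be found in the camera images.
- lockring: Flat steel ring 50 mm across, 8 mm high, six notches 4 mm deep in its rim, bore 34 mm: top of the stack, underside 52 mm above the bench. The stack is threaded loosely on the stand's upright post (22 mm thick, top 64 mm above the bench), lockring over small, medium and large sprocket. About 60 g. Origin: centre of its underside, z up.
- sprocket_small: Smallest steel sprocket, 14 teeth, 62 mm across them: a 4 mm toothed plate and on it a plain round collar 44 mm across, 10 mm high (14 mm in all), to grip it by; bore 34 mm. Second in the stack, underside 38 mm above the bench. Loose, about 100 g; heading is free. Origin: centre of its underside, z up.
- sprocket_medium: Middle-sized steel sprocket, 17 teeth, 75 mm across them: a 4 mm toothed plate and on it a plain round collar 44 mm across, 10 mm high (14 mm in all), to grip it by; bore 34 mm. Third in the stack, underside 24 mm above the bench. Loose, about 130 g; heading is free. Origin: centre of its underside, z up.
- sprocket_large: Largest steel sprocket, 20 teeth, 87 mm across them: a 4 mm toothed plate and on it a plain round collar 44 mm across, 10 mm high (14 mm in all), to grip it by; bore 34 mm. Lowest, on the stand's dark fixed base (90 mm across, 10 mm high). Loose, about 170 g; heading is free. Origin: centre of its underside, z up.
- peg_lockring: Beech peg, 16 mm thick, on the square wooden board (190 mm square, 18 mm thick; four pegs 94 mm apart in a square, in any order), tapered top 38 mm above the board. At its foot is fixed the twin: a notched ring like the lockring, 50 mm across, 8 mm high, without teeth. What is put on rests on it, underside 8 mm above the board. Origin: peg's axis at the board's top face, z up. Fixed.
- peg_small: Beech peg, 16 mm thick, on the square wooden board (190 mm square, 18 mm thick; four pegs 94 mm apart in a square, in any order), tapered top 38 mm above the board. At its foot is fixed the twin: a 14-tooth sprocket 62 mm across, 14 mm high, collar up. What is put on rests on it, underside 14 mm above the board. Origin: peg's axis at the board's top face, z up. Fixed.
- peg_medium: Beech peg, 16 mm thick, on the square wooden board (190 mm square, 18 mm thick; four pegs 94 mm apart in a square, in any order), tapered top 38 mm above the board. At its foot is fixed the twin: a 17-tooth sprocket 75 mm across, 14 mm high, collar up. What is put on rests on it, underside 14 mm above the board. Origin: peg's axis at the board's top face, z up. Fixed.
- peg_large: Beech peg, 16 mm thick, on the square wooden board (190 mm square, 18 mm thick; four pegs 94 mm apart in a square, in any order), tapered top 38 mm above the board. At its foot is fixed the twin: a 20-tooth sprocket 87 mm across, 14 mm high, collar up. What is put on rests on it, underside 14 mm above the board. Origin: peg's axis at the board's top face, z up. Fixed.
- jar_bolts: Dark green jar with a white lid, 67 mm across, 90 mm high, standing loose on the bench: not part of the job. Origin: centre of its underside.
- oil_bottle: Black oil bottle with a pointed spout, 47 mm across, 155 mm high, standing loose beside the board: not part of the job. Origin: centre of its underside.

How it is judged:
On the way, in this order (a step that is already met when the one before it is completed fails the run):
1. the lockring lies flat over its own peg, let go (horizontal distance between lockring and peg_lockring below 0.012 m and z of lockring in the frame of peg_lockring between 0.005 and 0.011 m and angle between lockring's own z axis and vertical below 0.08 rad and contact force between lockring and the fingers below 0.3 N), for 0.2 s.
2. the small sprocket lies flat over its own peg, let go (horizontal distance between sprocket_small and peg_small below 0.012 m and z of sprocket_small in the frame of peg_small between 0.011 and 0.017 m and angle between sprocket_small's own z axis and vertical below 0.08 rad and contact force between sprocket_small and the fingers below 0.3 N), for 0.2 s.
3. the medium sprocket lies flat over its own peg, let go (horizontal distance between sprocket_medium and peg_medium below 0.012 m and z of sprocket_medium in the frame of peg_medium between 0.011 and 0.017 m and angle between sprocket_medium's own z axis and vertical below 0.08 rad and contact force between sprocket_medium and the fingers below 0.3 N), for 0.2 s.
4. the large sprocket lies flat over its own peg, let go (horizontal distance between sprocket_large and peg_large below 0.012 m and z of sprocket_large in the frame of peg_large between 0.011 and 0.017 m and angle between sprocket_large's own z axis and vertical below 0.08 rad and contact force between sprocket_large and the fingers below 0.3 N), for 0.2 s.
At the end, for the whole second after the job is handed in: Lockring and small, medium and large sprocket each lie on the peg with the twin of their size: axis within 12 mm of the peg's, underside within 3 mm of the twin's top, within 0.08 rad of level, collar up, let go and at rest; jar and oil bottle within 20 mm of where they stood (all of step 1 and all of step 2 and all of step 3 and all of step 4 and linear speed of each of lockring, sprocket_small, sprocket_medium, sprocket_large below 0.02 m/s and distance of each of jar_bolts, oil_bottle from where it was at the start of the episode below 0.02 m); the robot touches nothing.
It fails at once if a piece falls freely faster than 0.7 m/s (dropped from more than about 25 mm) ((linear speed of lockring above 0.7 m/s and contact force between lockring and the fingers below 0.1 N) or (linear speed of sprocket_small above 0.7 m/s and contact force between sprocket_small and the fingers below 0.1 N) or (linear speed of sprocket_medium above 0.7 m/s and contact force between sprocket_medium and the fingers below 0.1 N) or (linear speed of sprocket_large above 0.7 m/s and contact force between sprocket_large and the fingers below 0.1 N)).
It fails at once if the jar is pushed more than 20 mm or tipped over (distance of jar_bolts from where it was at the start of the episode above 0.02 m or angle between jar_bolts's own z axis and vertical above 0.3 rad).
It fails at once if the oil bottle is pushed more than 20 mm or tipped over (distance of oil_bottle from where it was at the start of the episode above 0.02 m or angle between oil_bottle's own z axis and vertical above 0.3 rad).
It also fails if it takes over 134 s, if anything falls off the work surface, if the arm or the gripper's body presses on something with over 40 N, if the wrist force passes 120 N, or if a joint passes its speed limit or range.

## Working session

There is one attempt and no reset: what is moved stays moved. The work goes in short steps, Python scripts to look and compute and a shell command to move; the robot and the scene stay as the last step left them, time stands still between calls to the robot, and variables do not carry over. Pictures are saved under pics/ and viewed, at most 14 in all, crops included, and the job is handed in when it is done.

```bash
mkdir -p pics; python3 - <<'E'
from workcell import manip, eyes
import cv2, numpy as np
o=manip.get_obs(); print(o['clock'],o['position'],o['ee_rot'],o['grip_width'],manip.hold_point_z)
for n in ['top','side']:
    p,d=eyes.camera(n); cv2.imwrite(f'pics/{n}0.png',p[:,:,::-1]); np.save(f'pics/{n}0.npy',d)
    c=eyes.camera_params(n); print(n,c)
print(eyes.camera_params('wrist'))
E
```

```text
0.0 [0.2046636  0.59015031 0.23052633] [ 1.66115614e-01  9.86106041e-01 -6.87570405e-04 -7.35051542e-05] 1.0036832567026583 0.0187
top {'fx': 430.2274160263726, 'fy': 430.2274160263726, 'cx': 286.5282290074998, 'cy': 211.55588551365602, 'world_from_camera': array([[ 1.22526009e-02, -9.94391273e-01,  1.05051745e-01,
         3.97290174e-01],
       [-9.99924508e-01, -1.22817604e-02,  3.69347649e-04,
         1.46505599e-02],
       [ 9.22944286e-04, -1.05048340e-01, -9.94466688e-01,
         1.41740312e+00],
       [ 0.00000000e+00,  0.00000000e+00,  0.00000000e+00,
         1.00000000e+00]])}
side {'fx': 483.8231754888968, 'fy': 483.8231754888968, 'cx': 281.9142927062771, 'cy': 210.38394854399482, 'world_from_camera': array([[-0.89206513, -0.19342993,  0.40841726, -0.03074487],
       [-0.45161066,  0.34886489, -0.82118275,  1.17419727],
       [ 0.01635888, -0.91699409, -0.39856522,  0.61681482],
       [ 0.        ,  0.        ,  0.        ,  1.        ]])}
{'fx': 300.3962106284748, 'fy': 300.3962106284748, 'cx': 278.5627178025247, 'cy': 210.09785727532758, 'hand_eye': array([[-5.75592378e-04, -9.50143773e-01, -3.11811610e-01,
         8.02224242e-02],
       [ 9.99998932e-01, -9.65749182e-04,  1.09684437e-03,
        -9.01476967e-04],
       [-1.34329165e-03, -3.11810645e-01,  9.50143314e-01,
        -1.43352578e-01],
       [ 0.00000000e+00,  0.00000000e+00,  0.00000000e+00,
         1.00000000e+00]])}
```

View pics/top0.png

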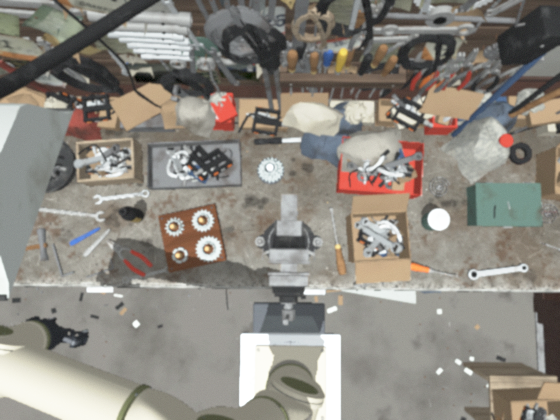

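View pics/side0.png

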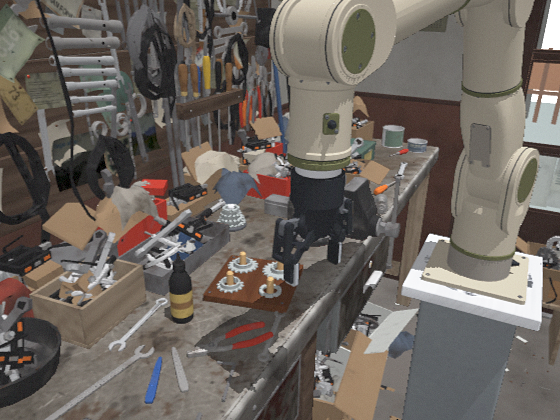

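The top view shows the stack at (270,169), the board with its four twins at about (193,238), the oil bottle at (131,213), the jar at (438,219) and a vise at (288,240). In the side view the stack is at (232,217), the board at (255,280) and the bottle at (180,290).

```bash
cat > h.py <<'E'
from workcell import manip, eyes
import cv2, numpy as np
from scipy.spatial.transform import Rotation as R
def cam(n):
    o=manip.get_obs(); p,d=eyes.camera(n); c=eyes.camera_params(n)
    if 'hand_eye' in c:
        T=np.eye(4);T[:3,:3]=R.from_quat(o['ee_rot']).as_matrix();T[:3,3]=o['position'];W=T@c['hand_eye']
    else: W=c['world_from_camera']
    return p,d,c,W
def ray(c,W,u,v,z):
    r=W[:3,:3]@np.array([(u-c['cx'])/c['fx'],(v-c['cy'])/c['fy'],1.]); t=(z-W[2,3])/r[2]
    return W[:3,3]+t*r
def proj(c,W,P):
    q=np.linalg.inv(W)@np.append(P,1); return q[0]/q[2]*c['fx']+c['cx'],q[1]/q[2]*c['fy']+c['cy']
E
python3 - <<'E'
from h import *
c=eyes.camera_params('top');W=c['world_from_camera'];p=cv2.imread('pics/top0.png');d=np.load('pics/top0.npy')
for n,u,v,z in [('stack',270,169,.06),('p1',174,226,.04),('p2',203,219,.04),('p3',207,248,.04),('p4',180,255,.04),('bottle',131,213,.1),('jar',438,219,.09),('viseL',258,240,.15),('viseTop',290,197,.1)]:
    dz=d[v,u]; q=W@np.array([(u-c['cx'])/c['fx']*dz,(v-c['cy'])/c['fy']*dz,dz,1])
    print(n,ray(c,W,u,v,z).round(3),'depth pt',q[:3].round(3))
# max height map in corridor
vv,uu=np.mgrid[0:420,0:560]; P=np.stack([(uu-c['cx'])/c['fx']*d,(vv-c['cy'])/c['fy']*d,d,np.ones_like(d)],-1)@W.T
m=(uu>225)&(uu<350)
for x0 in np.arange(.3,.8,.05):
    print(round(x0,2),[round(float(P[...,2][(abs(P[...,0]-x0)<.025)&(abs(P[...,1]-y)<.025)&(d>0)].max(initial=-1)),2) for y in np.arange(.45,-.2,-.05)])
a=cv2.resize(p[195:285,145:235],None,fx=6,fy=6,interpolation=cv2.INTER_CUBIC); b=cv2.resize(p[145:190,245:300],None,fx=4,fy=4)
a=np.hstack([a,cv2.copyMakeBorder(b,0,a.shape[0]-b.shape[0],0,0,cv2.BORDER_CONSTANT)]); cv2.imwrite('pics/crop0.png',a);print(a.shape)
E
```

```text
stack [0.677 0.07  0.06 ] depth pt [0.676 0.07  0.066]
p1 [0.492 0.375 0.04 ] depth pt [0.491 0.373 0.048]
p2 [0.515 0.283 0.04 ] depth pt [0.515 0.281 0.05 ]
p3 [0.423 0.267 0.04 ] depth pt [0.422 0.264 0.061]
p4 [0.399 0.353 0.04 ] depth pt [0.399 0.35  0.051]
bottle [0.526 0.494 0.1  ] depth pt [0.526 0.494 0.1  ]
jar [ 0.52  -0.454  0.09 ] depth pt [ 0.52  -0.455  0.088]
viseL [0.446 0.098 0.15 ] depth pt [0.45  0.105 0.036]
viseTop [0.582 0.005 0.1  ] depth pt [0.583 0.005 0.088]
0.3 [0.01, 0.01, 0.01, 0.01, 0.01, 0.01, 0.01, 0.01, 0.18, 0.18, 0.18, 0.01, 0.01]
0.35 [0.01, 0.03, 0.02, 1.01, 1.01, 0.01, 0.01, 0.01, 0.18, 0.18, 0.18, 0.01, 0.03]
0.4 [0.01, 0.03, 0.06, 1.03, 1.03, 0.02, 0.01, 0.04, 0.19, 0.18, 0.18, 0.02, 0.03]
0.45 [0.01, 0.03, 0.03, 1.03, 1.03, 0.02, 0.01, 0.04, 0.17, 0.17, 0.16, 0.03, 0.03]
0.5 [0.02, 0.06, 0.06, 1.03, 1.03, 0.01, 0.01, 0.02, 0.13, 0.13, 0.13, 0.01, 0.03]
0.55 [0.02, 0.02, 0.03, 1.02, 1.01, 0.01, 0.01, 0.01, 0.09, 0.09, 0.01, 0.02, 0.02]
0.6 [0.06, 0.88, 0.05, 0.05, 0.06, 0.01, 0.01, 0.01, 0.09, 0.09, 0.01, 0.01, 0.09]
0.65 [0.06, 0.87, 0.84, 0.16, 0.1, 0.09, 0.06, 0.06, 0.06, 0.01, 0.01, 0.01, 0.09]
0.7 [0.06, 0.83, 0.83, 0.81, 0.09, 0.09, 0.06, 0.07, 0.07, 0.01, 0.07, 0.08, 0.1]
0.75 [0.06, 0.07, 0.81, 0.81, 0.8, 0.06, 0.06, 0.02, 0.02, 0.01, 0.09, 0.1, 0.11]
(540, 760, 3)
```

View pics/crop0.png

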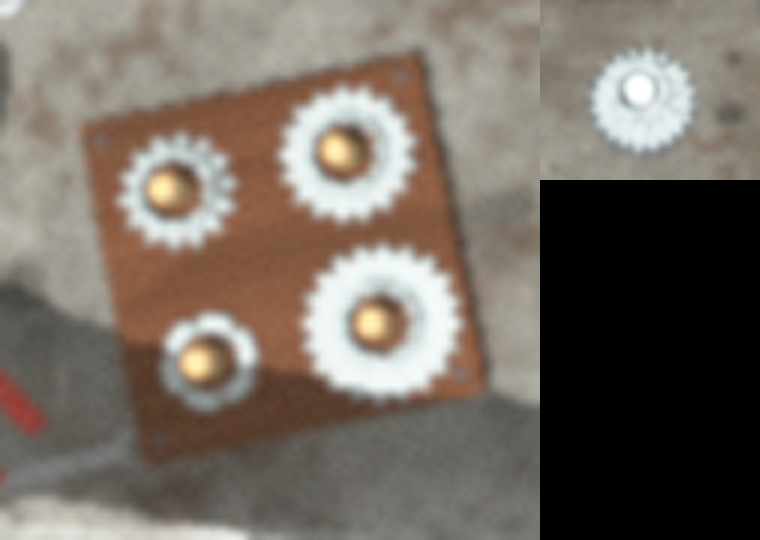

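The crop shows the lockring peg at (205,362), the small at (170,188), the medium at (340,150) and the large at (375,322). The stack post is at (637,88). I'll move above the stack.

```bash
python3 -m crank '[[[8.5,2.4,-2.6,0,0,0,0],[8.5,2.4,-2.6,0,0,0,0],[8.5,2.4,-2.6,0,0,0,0],[8.5,2.4,-2.6,0,0,0,0],[8.5,2.4,-2.6,0,0,0,0],[8.5,2.4,-2.6,0,0,0,0],[8.5,2.4,-2.6,0,0,0,0],[8.5,2.4,-2.6,0,0,0,0],[8.5,2.4,-2.6,0,0,0,0],[8.5,2.4,-2.6,0,0,0,0],[8.5,2.4,-2.6,0,0,0,0],[8.5,2.4,-2.6,0,0,0,0],[8.5,2.4,-2.6,0,0,0,0],[8.5,2.4,-2.6,0,0,0,0],[8.5,2.4,-2.6,0,0,0,0],[8.5,2.4,-2.6,0,0,0,0],[8.5,2.4,-2.6,0,0,0,0],[8.5,2.4,-2.6,0,0,0,0],[8.5,2.4,-2.6,0,0,0,0],[8.5,1.5,-2.6,0,0,0,0]]]' 25
python3 - <<'E'
from h import *
o=manip.get_obs();print(o['position'],o['ee_rot'],o['joint_pos'])
p,d,c,W=cam('wrist');cv2.imwrite('pics/w1.png',p[:,:,::-1]);np.savez('pics/w1.npz',d=d,W=W)
print(proj(c,W,[.677,.07,.06]))
E
```

```text
clock: 2.6
position: [0.6763, 0.0696, 0.2305]
ee_rot: [0.166, 0.986, -0.0, -0.0]
ft_force: [-0.0, 0.2, 0.3]
grip_width: 0.998
grasp_force: 0.0
[0.67631208 0.06960781 0.23051137] [ 1.66140590e-01  9.86101919e-01 -2.47149872e-04 -4.98782443e-04] [-0.40541954  0.46565108  0.34116453  1.31317094 -0.15311781  1.38936592
  1.16675463]
(np.float64(279.7112959288591), np.float64(190.58881591537858))
```

View pics/w1.png

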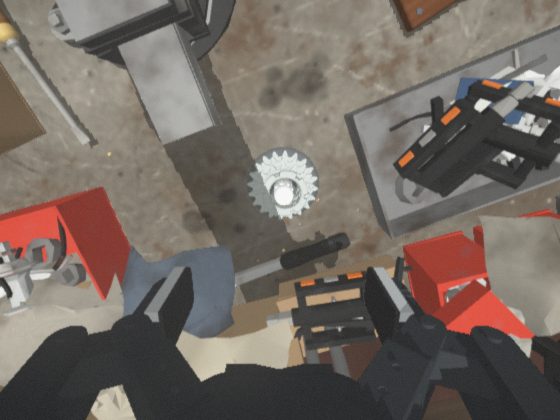

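The wrist picture shows the post top at about (284,190) on the stack, with the vise at upper left, the tray to the right and the fingers at the bottom.

```bash
python3 - <<'E'
from h import *
p=cv2.imread('pics/w1.png');f=np.load('pics/w1.npz');W=f['W'];d=f['d'];c=eyes.camera_params('wrist')
g=p.min(2); m=np.zeros_like(g); m[160:215,255:315]=(g>235)[160:215,255:315]
n,l,s,ce=cv2.connectedComponentsWithStats(m.astype(np.uint8))
for i in range(1,n):
    if s[i,4]>20: print(s[i],ce[i],ray(c,W,*ce[i],.064))
vv,uu=np.mgrid[0:420,0:560]; P=np.stack([(uu-c['cx'])/c['fx']*d,(vv-c['cy'])/c['fy']*d,d,np.ones_like(d)],-1)@W.T
r=np.s_[140:235,235:335]
for lo,hi in [(.061,.07),(.056,.0605),(.04,.046),(.026,.031),(.012,.017)]:
    k=(P[r][...,2]>lo)&(P[r][...,2]<hi)&(d[r]>0); x,y=P[r][...,0][k],P[r][...,1][k]
    print(lo,k.sum(),(x.min()+x.max())/2,(y.min()+y.max())/2,np.ptp(x),np.ptp(y))
E
```

```text
[275 187  18  18 241] [283.42738589 195.54356846] [0.68248285 0.07228632 0.064     ]
0.061 477 0.6825630321747581 0.07398242008170487 0.04592507453593009 0.0465558504876013
0.056 438 0.681948532026105 0.07365257297379371 0.049478647935083386 0.04992587064811878
0.04 437 0.6821081242627279 0.07246818391693705 0.061209188756871535 0.061847714304351806
0.026 659 0.6815284638516468 0.07143107430719195 0.07317357932110424 0.0739481180878081
0.012 688 0.6839294767114819 0.07102512510595478 0.08571405386045139 0.0850047600898445
```

```bash
cat > tip.py <<'E'
from h import *
o=manip.get_obs();p,d,c,W=cam('wrist')
vv,uu=np.mgrid[0:420,0:560]; P=np.stack([(uu-c['cx'])/c['fx']*d,(vv-c['cy'])/c['fy']*d,d,np.ones_like(d)],-1)@c['hand_eye'].T
k=(d>0)&(abs(P[...,1])<.07)&(abs(P[...,0])<.011)&(P[...,2]>-.06)&(P[...,2]<.02)
print(o['position'],o['grip_width'])
for s in (-1,1):
    q=P[k&(P[...,1]*s>.005)]; print(s,len(q),'tip z pct',np.percentile(q[:,2],[50,90,99,100]).round(4),'y',np.percentile(abs(q[:,1]),[0,1,50,100]).round(4))
E
python3 -m crank '[[[5,0.6,0.3,-2,0,0,0],[5,0,0,-2,0,0,0],[5,0,0,-2,0,0,0],[5,0,0,0,0,0,0],[5,0,0,0,0,0,0],[5,0,0,0,0,0,0],[5,0,0,0,0,0,0]]]' ; python3 tip.py
python3 -m crank '[[[6.6,0,0,0,0,0,0],[6.6,0,0,0,0,0,0],[6.6,0,0,0,0,0,0]]]' ; python3 tip.py
```

```text
clock: 3.52
position: [0.6821, 0.0736, 0.1721]
ee_rot: [0.166, 0.986, 0.0, 0.001]
ft_force: [0.6, 0.0, -0.3]
grip_width: 0.588
grasp_force: 0.0
[0.68205772 0.07355501 0.17207055] 0.5880023626938075
-1 3540 tip z pct [-0.048  -0.0172 -0.0067 -0.0038] y [0.0255 0.0256 0.0391 0.0593]
1 3537 tip z pct [-0.0468 -0.0173 -0.007  -0.0033] y [0.023  0.024  0.0371 0.0574]
clock: 3.95
position: [0.6818, 0.0735, 0.1713]
ee_rot: [0.166, 0.986, 0.0, -0.0]
ft_force: [-0.2, 0.5, -0.3]
grip_width: 0.771
grasp_force: 0.0
[0.68176461 0.07351371 0.1713372 ] 0.7713493986026272
-1 2737 tip z pct [-0.0382 -0.0172 -0.009  -0.007 ] y [0.0334 0.0335 0.0369 0.0665]
1 2728 tip z pct [-0.0377 -0.0171 -0.0088 -0.007 ] y [0.0317 0.0319 0.0353 0.0645]
```

```bash
python3 -m crank '[[[6.6,0,0,-2,0,0,0],[6.6,0,0,-2,0,0,0],[6.6,0,0,-2,0,0,0],[6.6,0,0,-2,0,0,0],[6.6,0,0,-2,0,0,0],[6.6,0,0,-1,0,0,0],[6.6,0,0,-0.6,0,0,0],[6.6,0,0,-0.5,0,0,0],[6.6,0,0,0,0,0,0],[4.4,0,0,0,0,0,0],[4.4,0,0,0,0,0,0],[4.4,0,0,0,0,0,0],[4.4,0,0,0,0,0,0],[4.4,0,0,0,0,0,0],[4.4,0,0,0,0,0,0]]]' 30
```

```text
clock: 5.88
position: [0.6823, 0.0736, 0.0512]
ee_rot: [0.166, 0.986, 0.0, 0.001]
ft_force: [-0.3, -0.5, 6.4]
grip_width: 0.558
grasp_force: 31.5
```

```bash
python3 -m crank '[[[4.4,0,0,0.5,0,0,0],[4.4,0,0,1,0,0,0],[4.4,0,0,2,0,0,0],[4.4,0,0,2.5,0,0,0],[4.4,0,0,3,0,0,0],[4.4,0,0,3,0,0,0],[4.4,0,0,3,0,0,0],[4.4,-2,2,2,0,0,0],[4.4,-2.4,2.4,0,0,0,0],[4.4,-2.4,2.4,0,0,0,0],[4.4,-2.4,2.4,0,0,0,0],[4.4,-2.4,2.4,0,0,0,0],[4.4,-2.4,2.4,0,0,0,0],[4.4,-2.4,2.4,0,0,0,0],[4.4,-2.4,2.4,0,0,0,0],[4.4,-2.4,2.4,0,0,0,0],[4.4,-2.4,2.4,0,0,0,0],[4.4,-1.5,2,0,0,0,0],[4.4,0,0,0,0,0,0],[4.4,0,0,0,0,0,0]]]'
python3 - <<'E'
from h import *
p,d,c,W=cam('wrist');cv2.imwrite('pics/w2.png',p[:,:,::-1]);np.savez('pics/w2.npz',d=d,W=W)
E
```

```text
clock: 8.38
position: [0.4315, 0.3288, 0.2212]
ee_rot: [0.167, 0.986, 0.0, 0.0]
ft_force: [1.3, 0.1, -0.1]
grip_width: 0.567
grasp_force: 31.0
```

View pics/w2.png

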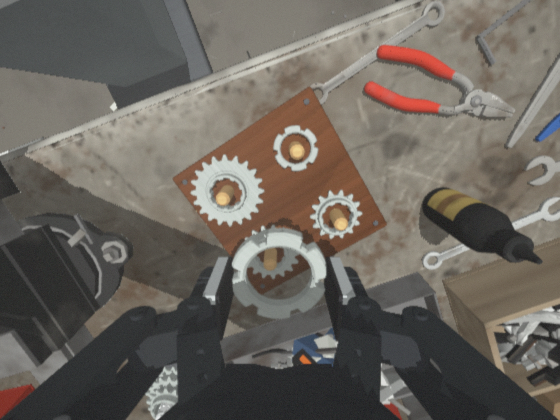

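The ring is held level between the pads. The peg tips show at about (297,150) lockring, (224,198) large, (340,223) small, and the medium is partly hidden at (271,258).

```bash
cat > pegs.py <<'E'
from h import *
import sys
f=np.load(sys.argv[1]);W=f['W'];d=f['d'];c=eyes.camera_params('wrist')
vv,uu=np.mgrid[0:420,0:560]; P=np.stack([(uu-c['cx'])/c['fx']*d,(vv-c['cy'])/c['fy']*d,d,np.ones_like(d)],-1)@W.T
for n,x,y,ht in [('lock',.398,.353,8),('small',.492,.375,14),('medium',.515,.283,14),('large',.423,.267,14)]:
    near=(np.hypot(P[...,0]-x,P[...,1]-y)<.05)&(d>0)
    k=near&(P[...,2]>.050)&(P[...,2]<.062); q=P[k]
    k2=near&(abs(P[...,2]-.018-ht/1000)<.002); r=P[k2]
    mid=lambda q:((q.min(0)+q.max(0))/2)[:2].round(4) if len(q) else None
    print(n,'peg',k.sum(),mid(q),np.ptp(q,axis=0)[:2].round(3) if len(q) else 0,'twin top',k2.sum(),mid(r),np.ptp(r,axis=0)[:2].round(3) if len(r) else 0, 'ztop',q[:,2].max().round(4) if len(q) else 0)
b=(abs(P[...,2]-.018)<.004)&(P[...,0]>.33)&(P[...,0]<.6)&(P[...,1]>.18)&(P[...,1]<.45); print('board z',np.median(P[b][:,2]))
E
python3 pegs.py pics/w2.npz
```

```text
lock peg 186 [0.3991 0.3594] [0.015 0.016] twin top 729 [0.3991 0.3444] [0.05  0.079] ztop 0.0586
small peg 154 [0.4902 0.3807] [0.015 0.015] twin top 389 [0.4902 0.3807] [0.044 0.044] ztop 0.0582
medium peg 137 [0.5114 0.2892] [0.015 0.015] twin top 210 [0.519  0.2894] [0.031 0.044] ztop 0.0582
large peg 164 [0.4204 0.2682] [0.015 0.015] twin top 410 [0.4207 0.2679] [0.044 0.044] ztop 0.0583
board z 0.018826829455647398
```

```bash
python3 -m crank '[[[4.4,-1.6,1.5,0,0,0,0],[4.4,-1.65,1.5,0,0,0,0],[4.4,0,0,-3,0,0,0],[4.4,0,0,-3,0,0,0],[4.4,0,0,-3,0,0,0],[4.4,0,0,-3,0,0,0],[4.4,0,0,-2,0,0,0],[4.4,0,0,-1,0,0,0],[4.4,0,0,-1,0,0,0],[4.4,0,0,-1,0,0,0],[4.4,0,0,-1,0,0,0],[4.4,0,0,-1,0,0,0],[4.4,0,0,-0.3,0,0,0],[4.4,0,0,0,0,0,0],[4.4,0,0,0,0,0,0]]]'
```

```text
clock: 10.3
position: [0.3984, 0.3597, 0.0277]
ee_rot: [0.166, 0.986, 0.0, 0.0]
ft_force: [0.6, 0.1, -0.4]
grip_width: 0.557
grasp_force: 31.0
```

```bash
python3 -m crank '[[[4.4,0,0,-0.15,0,0,0],[4.4,0,0,0,0,0,0],[4.4,0,0,0,0,0,0]]]'
```

```text
clock: 10.68
position: [0.3983, 0.3595, 0.0259]
ee_rot: [0.166, 0.986, 0.0, 0.0]
ft_force: [0.7, -0.3, -0.5]
grip_width: 0.566
grasp_force: 31.0
```

Nearly seated, so I'll release it, back up and check.

```bash
python3 -m crank '[[[5.4,0,0,-0.05,0,0,0],[6,0,0,0,0,0,0],[6.4,0,0,0,0,0,0],[6.4,0,0,0,0,0,0],[6.4,0,0,0.5,0,0,0],[6.4,0,0,1.5,0,0,0],[6.4,0,0,3,0,0,0],[6.4,0,0,3,0,0,0],[6.4,0,0,3,0,0,0],[6.4,0,0,3,0,0,0],[6.4,1,-1,3,0,0,0],[6.4,0,0,0,0,0,0],[6.4,0,0,0,0,0,0]]]'
python3 - <<'E'
from h import *
p,d,c,W=cam('wrist');cv2.imwrite('pics/w3.png',p[:,:,::-1])
vv,uu=np.mgrid[0:420,0:560]; P=np.stack([(uu-c['cx'])/c['fx']*d,(vv-c['cy'])/c['fy']*d,d,np.ones_like(d)],-1)@W.T
k=(np.hypot(P[...,0]-.399,P[...,1]-.359)<.03)&(P[...,2]>.024)&(P[...,2]<.046); q=P[k];print(len(q),np.percentile(q[:,2],[5,50,95]),(q.min(0)+q.max(0))/2,np.ptp(q,axis=0))
A=np.c_[q[:,:2]-q[:,:2].mean(0),np.ones(len(q))];print(np.linalg.lstsq(A,q[:,2],rcond=None)[0])
E
```

```text
clock: 12.3
position: [0.4079, 0.3495, 0.1955]
ee_rot: [0.166, 0.986, 0.0, -0.0]
ft_force: [-0.1, -0.6, -1.0]
grip_width: 0.747
grasp_force: 0.0
1117 [0.02606007 0.03426254 0.03594281] [0.39897112 0.35903021 0.03491782 1.        ] [0.05070228 0.05023527 0.02147155 0.        ]
[0.00226607 0.0001104  0.03328937]
```

View pics/w3.png

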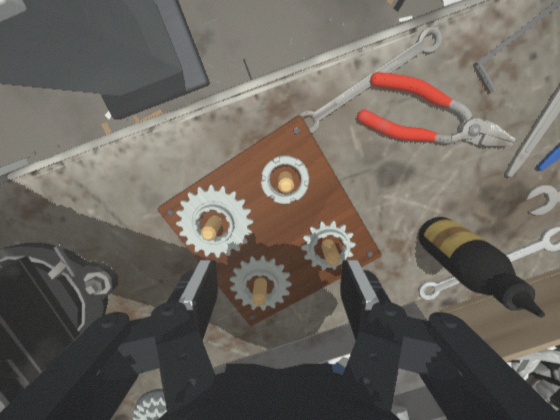

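The lockring lies flat on its twin at (286,180). Going back for the small sprocket.

```bash
cat > stack.py <<'E'
from h import *
import sys
p,d,c,W=cam('wrist');o=manip.get_obs()
vv,uu=np.mgrid[0:420,0:560]; P=np.stack([(uu-c['cx'])/c['fx']*d,(vv-c['cy'])/c['fy']*d,d,np.ones_like(d)],-1)@W.T
x,y=map(float,sys.argv[1:3])
near=(np.hypot(P[...,0]-x,P[...,1]-y)<.055)&(d>0)
for z in map(float,sys.argv[3:]):
    q=P[near&(abs(P[...,2]-z)<.0025)]
    if len(q)<20: print(z,len(q));continue
    A=np.c_[q[:,:2]-q[:,:2].mean(0),np.ones(len(q))]
    print(z,len(q),'mid',((q.min(0)+q.max(0))/2)[:2].round(4),'size',np.ptp(q,axis=0)[:2].round(4),'zmed',np.median(q[:,2]).round(4),'slope',np.linalg.lstsq(A,q[:,2],rcond=None)[0][:2].round(3))
print('tcp',o['position'])
E
python3 -m crank '[[[6.4,2.4,-2.4,1,0,0,0],[6.4,2.4,-2.4,0,0,0,0],[6.4,2.4,-2.4,0,0,0,0],[6.4,2.4,-2.4,0,0,0,0],[6.4,2.4,-2.4,0,0,0,0],[6.4,2.4,-2.4,0,0,0,0],[6.4,2.4,-2.4,0,0,0,0],[6.4,2.4,-2.4,0,0,0,0],[6.4,2.4,-2.4,0,0,0,0],[6.4,2.4,-2.4,0,0,0,0],[6.4,2.4,-2.4,-1,0,0,0],[6.4,1,-1.2,0,0,0,0],[6.4,0,0,0,0,0,0],[6.4,0,0,0,0,0,0]]]'
python3 stack.py .682 .0735 .052 .042 .038 .028 .024 .014
```

```text
clock: 14.1
position: [0.6817, 0.0752, 0.1956]
ee_rot: [0.165, 0.986, 0.001, -0.0]
ft_force: [-0.6, 0.6, -0.1]
grip_width: 0.747
grasp_force: 0.0
0.052 586 mid [0.6825 0.0724] size [0.044  0.0436] zmed 0.0524 slope [-0.004  0.002]
0.042 813 mid [0.6826 0.0724] size [0.0618 0.0618] zmed 0.0425 slope [0.001 0.001]
0.038 105 mid [0.68   0.0723] size [0.052  0.0593] zmed 0.0386 slope [-0.014 -0.009]
0.028 875 mid [0.6816 0.0713] size [0.074 0.074] zmed 0.0286 slope [-0.003  0.   ]
0.024 66 mid [0.6732 0.0713] size [0.0549 0.0734] zmed 0.025 slope [-0.01   0.004]
0.014 903 mid [0.6843 0.0708] size [0.0864 0.0863] zmed 0.0146 slope [ 0.004 -0.002]
tcp [0.681724   0.07528561 0.19568306]
```

```bash
python3 -m crank '[[[6.2,0.1,-0.3,-3,0,0,0],[6.2,0,0,-3,0,0,0],[6.2,0,0,-3,0,0,0],[6.2,0,0,-2,0,0,0],[6.2,0,0,-2,0,0,0],[6.2,0,0,-1,0,0,0],[6.2,0,0,-0.7,0,0,0],[6.2,0,0,-0.7,0,0,0],[6.2,0,0,0,0,0,0],[4,0,0,0,0,0,0],[4,0,0,0,0,0,0],[4,0,0,0,0,0,0],[4,0,0,0,0,0,0],[4,0,0,0,0,0,0],[4,0,0,0,0,0,0]]]' 30
```

```text
clock: 16.02
position: [0.6838, 0.0707, 0.0422]
ee_rot: [0.166, 0.986, 0.0, 0.001]
ft_force: [-0.5, -0.6, 5.8]
grip_width: 0.492
grasp_force: 30.7
```

```bash
python3 -m crank '[[[4,0,0,0.5,0,0,0],[4,0,0,1,0,0,0],[4,0,0,2,0,0,0],[4,0,0,2.5,0,0,0],[4,0,0,3,0,0,0],[4,0,0,3,0,0,0],[4,0,0,3,0,0,0],[4,-1.4,2,1,0,0,0],[4,-2,3.2,0,0,0,0],[4,-2,3.2,0,0,0,0],[4,-2,3.2,0,0,0,0],[4,-2,3.2,0,0,0,0],[4,-2,3.2,0,0,0,0],[4,-2,3.2,0,0,0,0],[4,-2,3.2,0,0,0,0],[4,-2,3.2,0,0,0,0],[4,-2,3.2,0,0,0,0],[4,0,0.2,0,0,0,0],[4,0,0,0,0,0,0],[4,0,0,0,0,0,0]]]'
python3 stack.py .682 .0735  .042 .038 .028 .024 .014
```

```text
clock: 18.52
position: [0.4903, 0.3792, 0.2019]
ee_rot: [0.167, 0.986, 0.0, 0.0]
ft_force: [0.6, 0.5, -1.5]
grip_width: 0.494
grasp_force: 30.6
0.042 0
0.038 0
0.028 0
0.024 0
0.014 27 mid [0.6647 0.0933] size [0.0106 0.0156] zmed 0.0143 slope [-0.154 -0.092]
tcp [0.49018042 0.37928269 0.20173092]
```

```bash
python3 -m crank '[[[4,0,0.15,-3,0,0,0],[4,0,0,-3,0,0,0],[4,0,0,-3,0,0,0],[4,0,0,-2,0,0,0],[4,0,0,-1,0,0,0],[4,0,0,-1,0,0,0],[4,0,0,-1,0,0,0],[4,0,0,-1,0,0,0],[4,0,0,-1,0,0,0],[4,0,0,-0.3,0,0,0],[4,0,0,0,0,0,0],[4,0,0,0,0,0,0]]]'
```

```text
clock: 20.08
position: [0.4895, 0.3822, 0.0388]
ee_rot: [0.166, 0.986, 0.0, 0.0]
ft_force: [0.1, -0.2, -0.9]
grip_width: 0.494
grasp_force: 30.7
```

```bash
python3 -m crank '[[[4,0,0,-0.15,0,0,0],[4,0,0,-0.1,0,0,0],[4,0,0,0,0,0,0],[4,0,0,0,0,0,0],[5,0,0,0,0,0,0],[5.6,0,0,0,0,0,0],[6,0,0,0,0,0,0],[6,0,0,0,0,0,0],[6,0,0,0.5,0,0,0],[6,0,0,1.5,0,0,0],[6,0,0,3,0,0,0],[6,0,0,3,0,0,0],[6,0,0,3,0,0,0],[6,0,0,3,0,0,0],[6,-1,-1,2,0,0,0],[6,0,0,0,0,0,0],[6,0,0,0,0,0,0]]]'
python3 stack.py .490 .381 .046 .036 .032; python3 stack.py .399 .359 .034
```

```text
clock: 22.2
position: [0.4792, 0.3721, 0.1957]
ee_rot: [0.166, 0.986, 0.0, -0.0]
ft_force: [-0.5, 0.8, -0.8]
grip_width: 0.703
grasp_force: 0.0
0.046 534 mid [0.488  0.3821] size [0.0443 0.0436] zmed 0.0464 slope [-0.004 -0.001]
0.036 784 mid [0.4878 0.3817] size [0.0618 0.0624] zmed 0.0366 slope [-0.     0.001]
0.032 68 mid [0.4823 0.3857] size [0.0487 0.0508] zmed 0.0332 slope [ 0.005 -0.002]
tcp [0.47903422 0.37206259 0.1952106 ]
0.034 1029 mid [0.3984 0.3591] size [0.0497 0.0494] zmed 0.0346 slope [-0.  0.]
tcp [0.47902069 0.37200575 0.19496328]
```

```bash
python3 -m crank '[[[6,2,-2.9,1,0,0,0],[6,2,-3,0,0,0,0],[6,2,-3,0,0,0,0],[6,2,-3,0,0,0,0],[6,2,-3,0,0,0,0],[6,2,-3,0,0,0,0],[6,2,-3,0,0,0,0],[6,2,-3,0,0,0,0],[6,2,-3,0,0,0,0],[6,2,-3,-1,0,0,0],[6,0.3,-0.1,0,0,0,0],[6,0,0,0,0,0,0],[6,0,0,0,0,0,0]]]'
python3 stack.py .682 .072 .038 .028 .024 .014
```

```text
clock: 23.92
position: [0.682, 0.0736, 0.1958]
ee_rot: [0.165, 0.986, 0.0, -0.0]
ft_force: [-0.3, 1.3, 0.5]
grip_width: 0.701
grasp_force: 0.0
0.038 501 mid [0.6819 0.0714] size [0.0439 0.0435] zmed 0.0385 slope [-0.    -0.002]
0.028 1690 mid [0.6815 0.0713] size [0.074  0.0739] zmed 0.0286 slope [ 0.002 -0.   ]
0.024 87 mid [0.6783 0.0711] size [0.0623 0.069 ] zmed 0.0251 slope [-0.028  0.004]
0.014 999 mid [0.684  0.0709] size [0.086 0.086] zmed 0.0146 slope [ 0.004 -0.001]
tcp [0.68197023 0.07349605 0.19596575]
```

```bash
python3 -m crank '[[[6.2,0,-0.1,-3,0,0,0],[6.2,0,0,-3,0,0,0],[6.2,0,0,-3,0,0,0],[6.2,0,0,-3,0,0,0],[6.2,0,0,-2,0,0,0],[6.2,0,0,-1,0,0,0],[6.2,0,0,-1,0,0,0],[6.2,0,0,-0.8,0,0,0],[6.2,0,0,0,0,0,0],[4,0,0,0,0,0,0],[4,0,0,0,0,0,0],[4,0,0,0,0,0,0],[4,0,0,0,0,0,0],[4,0,0,0,0,0,0],[4,0,0,0,0,0,0]]]' 30
```

```text
clock: 25.85
position: [0.6827, 0.071, 0.0287]
ee_rot: [0.166, 0.986, 0.0, 0.001]
ft_force: [-0.6, -0.3, 5.5]
grip_width: 0.488
grasp_force: 30.6
```

```bash
python3 -m crank '[[[4,0,0,0.5,0,0,0],[4,0,0,1,0,0,0],[4,0,0,2,0,0,0],[4,0,0,2.5,0,0,0],[4,0,0,3,0,0,0],[4,0,0,3,0,0,0],[4,0,0,3,0,0,0],[4,0,0,2,0,0,0],[4,-2.2,2.8,0,0,0,0],[4,-2.5,3.2,0,0,0,0],[4,-2.5,3.2,0,0,0,0],[4,-2.5,3.2,0,0,0,0],[4,-2.5,3.2,0,0,0,0],[4,-2.5,3.2,0,0,0,0],[4,-2.5,3.2,0,0,0,0],[4,0,0,0,0,0,0],[4,0,0,0,0,0,0],[4,0,0,0,0,0,0]]]'
```

```text
clock: 28.1
position: [0.5111, 0.2897, 0.198]
ee_rot: [0.167, 0.986, -0.0, 0.0]
ft_force: [0.7, 0.2, -1.3]
grip_width: 0.488
grasp_force: 30.6
```

```bash
python3 -m crank '[[[4,0,0,-3,0,0,0],[4,0,0,-3,0,0,0],[4,0,0,-3,0,0,0],[4,0,0,-2,0,0,0],[4,0,0,-1,0,0,0],[4,0,0,-1,0,0,0],[4,0,0,-1,0,0,0],[4,0,0,-1,0,0,0],[4,0,0,-0.6,0,0,0],[4,0,0,-0.3,0,0,0],[4,0,0,0,0,0,0],[4,0,0,0,0,0,0]]]'
```

```text
clock: 29.6
position: [0.5105, 0.2912, 0.0392]
ee_rot: [0.166, 0.986, 0.0, 0.0]
ft_force: [0.2, 0.5, -1.0]
grip_width: 0.491
grasp_force: 30.6
```

```bash
python3 -m crank '[[[4,0,0,-0.15,0,0,0],[4,0,0,-0.1,0,0,0],[4,0,0,0,0,0,0],[4,0,0,0,0,0,0],[5,0,0,0,0,0,0],[5.6,0,0,0,0,0,0],[6,0,0,0,0,0,0],[6,0,0,0,0,0,0],[6,0,0,0.5,0,0,0],[6,0,0,1.5,0,0,0],[6,0,0,3,0,0,0],[6,0,0,3,0,0,0],[6,0,0,3,0,0,0],[6,0,0,3,0,0,0],[6,-1,-1,2,0,0,0],[6,0,0,0,0,0,0],[6,0,0,0,0,0,0]]]'
python3 stack.py .511 .289 .046 .036
```

```text
clock: 31.72
position: [0.5001, 0.2812, 0.1962]
ee_rot: [0.166, 0.986, 0.0, -0.0]
ft_force: [0.0, -0.9, 0.6]
grip_width: 0.702
grasp_force: 0.0
0.046 533 mid [0.5093 0.2908] size [0.044  0.0437] zmed 0.0465 slope [-0.003 -0.002]
0.036 1783 mid [0.5091 0.2905] size [0.0743 0.0736] zmed 0.0367 slope [0.002 0.001]
tcp [0.50001695 0.28116302 0.19575604]
```

```bash
python3 -m crank '[[[6,2.3,-2.6,0.5,0,0,0],[6,2.3,-2.6,0,0,0,0],[6,2.3,-2.6,0,0,0,0],[6,2.3,-2.6,0,0,0,0],[6,2.3,-2.6,0,0,0,0],[6,2.3,-2.6,0,0,0,0],[6,2.3,-2.6,0,0,0,0],[6,2.2,-2.6,-0.5,0,0,0],[6,0,-0.2,0,0,0,0],[6,0,0,0,0,0,0],[6,0,0,0,0,0,0]]]'
python3 stack.py .684 .071 .028 .024 .014
```

```text
clock: 33.15
position: [0.6829, 0.0725, 0.1962]
ee_rot: [0.165, 0.986, 0.0, -0.0]
ft_force: [-0.7, -1.0, 0.2]
grip_width: 0.702
grasp_force: 0.0
0.028 54 mid [0.683  0.0705] size [0.0387 0.0415] zmed 0.0259 slope [-0.025  0.009]
0.024 425 mid [0.6841 0.0707] size [0.0434 0.0438] zmed 0.0244 slope [0.004 0.001]
0.014 2704 mid [0.6841 0.0709] size [0.0859 0.0861] zmed 0.0147 slope [ 0.002 -0.   ]
tcp [0.68293295 0.07243611 0.1963805 ]
```

Down from 0.1962 to about 0.0140 (18.2 cm).

```bash
python3 -m crank '[[[6.2,0.1,0,-3,0,0,0],[6.2,0,0,-3,0,0,0],[6.2,0,0,-3,0,0,0],[6.2,0,0,-3,0,0,0],[6.2,0,0,-2,0,0,0],[6.2,0,0,-2,0,0,0],[6.2,0,0,-1,0,0,0],[6.2,0,0,-0.7,0,0,0],[6.2,0,0,-0.5,0,0,0],[6.2,0,0,0,0,0,0],[4,0,0,0,0,0,0],[4,0,0,0,0,0,0],[4,0,0,0,0,0,0],[4,0,0,0,0,0,0],[4,0,0,0,0,0,0],[4,0,0,0,0,0,0]]]' 35
```

```text
clock: 35.2
position: [0.6848, 0.0712, 0.0152]
ee_rot: [0.166, 0.986, 0.0, 0.001]
ft_force: [-0.8, -0.9, 6.4]
grip_width: 0.485
grasp_force: 35.8
```

```bash
python3 -m crank '[[[4,0,0,0.5,0,0,0],[4,0,0,1,0,0,0],[4,0,0,2,0,0,0],[4,0,0,2.8,0,0,0],[4,0,0,3,0,0,0],[4,0,0,3,0,0,0],[4,0,0,3,0,0,0],[4,0,0,3,0,0,0],[4,-2.5,1.7,0,0,0,0],[4,-3,2.25,0,0,0,0],[4,-3,2.25,0,0,0,0],[4,-3,2.25,0,0,0,0],[4,-3,2.25,0,0,0,0],[4,-3,2.25,0,0,0,0],[4,-3,2.25,0,0,0,0],[4,-3,2.25,0,0,0,0],[4,-3,2.25,0,0,0,0],[4,0,0,0,0,0,0],[4,0,0,0,0,0,0],[4,0,0,0,0,0,0]]]'
```

```text
clock: 37.7
position: [0.4201, 0.2672, 0.1978]
ee_rot: [0.167, 0.986, 0.0, 0.0]
ft_force: [-0.4, -0.4, -2.0]
grip_width: 0.484
grasp_force: 35.8
```

```bash
python3 -m crank '[[[4,0,0,-3,0,0,0],[4,0,0,-3,0,0,0],[4,0,0,-3,0,0,0],[4,0,0,-2,0,0,0],[4,0,0,-1,0,0,0],[4,0,0,-1,0,0,0],[4,0,0,-1,0,0,0],[4,0,0,-1,0,0,0],[4,0,0,-0.6,0,0,0],[4,0,0,-0.2,0,0,0],[4,0,0,0,0,0,0],[4,0,0,0,0,0,0]]]'
```

```text
clock: 39.2
position: [0.4195, 0.2682, 0.0397]
ee_rot: [0.166, 0.986, 0.0, 0.0]
ft_force: [0.2, 0.9, -1.9]
grip_width: 0.488
grasp_force: 35.9
```

```bash
python3 -m crank '[[[4,0,0,-0.15,0,0,0],[4,0,0,-0.1,0,0,0],[4,0,0,0,0,0,0],[4,0,0,0,0,0,0],[5,0,0,0,0,0,0],[5.6,0,0,0,0,0,0],[6,0,0,0,0,0,0],[6,0,0,0,0,0,0],[6,0,0,0.5,0,0,0],[6,0,0,1.5,0,0,0],[6,0,0,3,0,0,0],[6,0,0,3,0,0,0],[6,0,0,3,0,0,0],[6,0,0,3,0,0,0],[6,0,1.5,2,0,0,0],[6,0,1.5,2,0,0,0],[6,0,0,0,0,0,0],[6,0,0,0,0,0,0]]]'
python3 stack.py .420 .268 .046 .036;python3 stack.py .511 .289 .046 .036;python3 stack.py .490 .381 .046 .036;python3 stack.py .399 .359 .034
python3 -c "
from h import *
p,*_=cam('wrist');cv2.imwrite('pics/w9.png',p[:,:,::-1])"
```

```text
clock: 41.45
position: [0.4192, 0.2972, 0.2166]
ee_rot: [0.166, 0.986, -0.0, -0.0]
ft_force: [0.2, -0.7, -0.2]
grip_width: 0.701
grasp_force: 0.0
0.046 465 mid [0.4189 0.2674] size [0.0438 0.044 ] zmed 0.0465 slope [-0.004  0.   ]
0.036 2635 mid [0.419  0.2673] size [0.0861 0.0861] zmed 0.0367 slope [ 0.001 -0.   ]
tcp [0.41910322 0.29704931 0.21625637]
0.046 436 mid [0.5089 0.2906] size [0.0444 0.0439] zmed 0.0462 slope [0.001 0.008]
0.036 1308 mid [0.5009 0.2907] size [0.0897 0.0738] zmed 0.0366 slope [0.002 0.001]
tcp [0.41908523 0.29702754 0.21617267]
0.046 487 mid [0.4876 0.3818] size [0.0444 0.0441] zmed 0.0465 slope [0.001 0.001]
0.036 669 mid [0.4879 0.3816] size [0.0618 0.0617] zmed 0.0366 slope [0.002 0.004]
tcp [0.41909405 0.29715127 0.21618487]
0.034 849 mid [0.3988 0.3441] size [0.05  0.079] zmed 0.0347 slope [-0.    -0.004]
tcp [0.41914076 0.29730784 0.2162737 ]
```

View pics/w9.png

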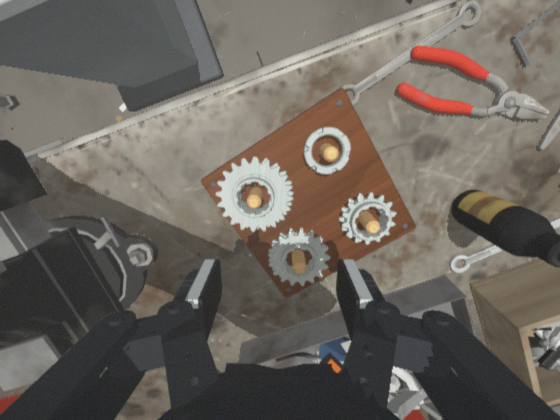

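All four pieces lie flat on their twins: the lockring at (328,152), large at (254,196), small at (370,222) and medium at (298,260). The oil bottle is upright at (500,220), and the gripper is clear.

```bash
python3 -c "
from workcell import job
print(job.hand_in())"
```

```text
the job is handed in; nothing more can be done
None
```

The lockring and the small, medium and large sprockets each lie flat, collar up, on their twins, within about 3 mm of each peg's axis. The job is handed in at about 42 s of the 134 s allowed; the hand-in gave no verdict, and I did not measure the jar or bottle again, though nothing went near the jar and the bottle stands upright in the last picture.

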